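# Turn a cover plate over against the turning rest

## Task

Turn the flat cover plate over without gripping or lifting it, so that its gasket-groove side ends up on top: push its near end with the fingertips so that its far end climbs the bolted turning rest and the plate stands leaning on it, then push the top of the plate over from behind so that it falls back on its other face. Leave it lying flat on the bench in front of the rest, and do not disturb the vee block, the round tin or the steel wedge.

Things in the scene. Friction and masses are not known exactly. Their poses are not given: they have to be found in the camera images.
- cover: flat aluminium cover plate, 120 (own x) x 80 (own y) x 10 mm, 0.17 to 0.35 kg, loose. Origin: centre of the face with the dark rectangular gasket groove, underneath at the start; own z points out of the opposite face, which has four counterbored bolt holes and starts on top (z up at first, down once turned over). Own +x points roughly at the rest at the start
- cover_far (a point): middle of the plate's far end face (half way through the 10 mm thickness), the end next to the rest at the start, which becomes the top when the plate stands
- cover_near (a point): middle of the plate's near end face, the end to push, which becomes the foot when the plate stands. The plate slides easily on the rest (friction about 0.1) and grips the bench better (about 0.55): once steep, it stays leaning on the rest by itself. Tips that push about 6 mm above the bench work well; pressing the plate down or scraping the bench jams it
- rest: fixed folded steel bracket 130 mm wide (own y), 93 mm deep, bolted to the bench. Origin on the bench at the middle of its front toe line; own x points into the rest, away from the robot, square to the toe line; z up. Its front rises at 45 degrees from the toe line to 16 mm high, at 60 degrees to 36 mm, then at 75 degrees to the crest. Behind it: gussets and bolt heads
- vee: steel vee block 50 x 48 x 40 mm, bystander, origin at the centre of its underside
- tin: round lidded tin 66 mm across, 47 mm high, bystander, origin at the centre of its underside
- wedge: steel wedge 26 x 95 x 22 mm lying flat, bystander, origin at the centre of its underside
- rest_crest (a point): middle of the rest's rounded crest, 72 mm above the bench, 39 mm behind the toe line. With its foot within about 15 mm of the toe line the plate leans on the crest at about 55 to 65 degrees, some 40 mm of it standing past the crest, where it can be reached from behind, above the crest

How it is judged:
By the outcome, as a careful person would: the job done as asked, in the order asked, and still so for the second after the job is handed in, with the robot touching nothing.
It also fails if it takes over 50 s, if anything falls off the work surface, if the arm or the gripper's body presses on something with over 40 N, if the wrist force passes 120 N, or if a joint passes its speed limit or range.

## Robot

A 7-joint arm with a two-finger parallel gripper is mounted at the origin on a cart in front of the work surface, level with it; the furniture and walls round the work are solid. World frame = base frame: x ahead of the robot, y to its left, z up, the work surface at z = 0. Lengths are in m, angles in rad, forces in N, time in s.
With the tool pointing down it reaches from about 0.425 to 0.925 m from the base axis. Payload 6.8 kg.
Tool frame: the origin (TCP) lies midway between the tips of the shut fingers; the grasp point (between the pads) lies 19 mm behind it; z points along the fingers, y is the direction in which the jaws open and shut (so a half turn about z gives the same grasp; the last joint's range is limited). The gripper opens to 85 mm and grips with 20 to 120 N. Pads are 22 mm wide; open, the fingers measure 114 mm over their backs; the gripper's body (76 mm by 85 mm) begins 54 mm behind the grasp point. The pads swing forward as they close: fully open they stand 13 mm farther back than shut.
Start: joints at [1.053, 0.477, 0.022, 1.555, -0.011, 1.109, -0.083], TCP at [0.269, -0.619, 0.231] pointing down, gripper open.
Joint ranges: [-2.96, 2.96], [-0.34, 2.1], [-1.41, 1.46], [0.24, 2.44], [-1.37, 4.51], [0.17, 1.92], [-2.96, 2.96]. Speed limits (rad/s): [2.39, 2.39, 3.14, 3.14, 3.14, 3.14, 3.14].

## Interface

Orientations are given as a unit quaternion [w, x, y, z].
In Python, from station import status, eyes, workorder gives the robot as it stands. The module is installed in compiled form; this text tells all that it offers.
- The arm moves only by the shell command python3 -m jog 'ROWS' [FORCE]. ROWS is text: rows parted by semicolons, each of 7 numbers parted by spaces: the shift along the tool's x, y, z in m, then the turn, a rotation vector about the tool's x, y, z in degrees, then the finger opening in m, from 0 to 0.0854. In form: dx dy dz rx ry rz jaw; .... A call has 1 to 5 rows; each row is the pose to reach, as a shift and turn from the pose commanded when the call began, along the tool's axes at that moment; what a row does not reach only later rows make up. A row lasts 1/10 s, in which the tool goes at most 50 mm and 8.59 degrees, less where a joint would pass 70% of its speed; a pose out of reach is approached as far as the arm can. A call with a gripper value outside its range is refused whole. The fingers move at their own pace and stop on an object; FORCE is the grip in N (left out, the last holds). Time passes only in rows, so rows that repeat a pose let the fingers close. It gives the time, the measured TCP pose, the force and the opening at its end, in the units of the state.
- status.get_obs(): the state, without advancing time (a new reading comes with each control period).
- eyes.read_camera(name): name is "scene" or "top"; returns a dict with "image" (384x512x3 uint8, red, green, blue), "intrinsics" (3x3 intrinsics, pixels), "k1" (the pictures are not rectified: a ray, as slopes to the right and down, at radius r is drawn at 1 + k1 r^2 times it, then the intrinsics apply), "position" and "orientation" of the camera in the world. Camera axes: x right, y up, looking along -z (the intrinsics and any distortion apply to the point x, -y, -z); pixel columns grow to the right and rows downward; lengths in m; the calibration is good to about 2 mm. A picture is of the moment at which its call begins. There is no depth.
- workorder.hand_in(): hands the job in, once; it reports no verdict.
The state is a dict: "t": time; "q": joint angles; "joint_vel": joint speeds; "joint_torque": joint torques, N m; "eef_pos": TCP position; "tool_rot": TCP orientation; "contact_force": force on the tool from outside, world axes, zero at the start; "torque": the same for the moment, N m; "gripper_width": opening from 0.0 (shut) to 1.0 (fully open).
Only numpy, scipy, OpenCV 4.12 (cv2) and the standard library are available. Lean on these libraries where they do the work, as an engineer would, in place of code of your own. Each camera call takes 0.05 s, during which the arm holds its last target.

## Working session

There is one attempt and no reset: what is moved stays moved. The work goes in short steps, Python scripts to look and compute and a shell command to move; the robot and the scene stay as the last step left them, time stands still between calls to the robot, and variables do not carry over. Pictures are saved under pics/ and viewed, and the job is handed in when it is done.

```bash
mkdir -p pics; ls
cat > h.py <<'E'
import numpy as np,cv2
from station import status,eyes,workorder
from scipy.spatial.transform import Rotation as R
def rot(q): return R.from_quat([q[1],q[2],q[3],q[0]])
def snap(n,f):
    c=eyes.read_camera(n); cv2.imwrite(f,c["image"][:,:,::-1]); np.save(f+'.npy',{k:v for k,v in c.items()},allow_pickle=True); return c
def load(f): return np.load(f+'.npy',allow_pickle=True).item()
def cvcam(c):
    K=np.array(c["intrinsics"],float); Rm=rot(c["orientation"]).as_matrix()@np.diag([1,-1,-1]); return K,np.array([c["k1"],0,0,0,0.]),Rm,np.array(c["position"])
def proj(c,P):
    K,d,Rm,p=cvcam(c); rv=cv2.Rodrigues(Rm.T)[0]; return cv2.projectPoints(np.array(P,float).reshape(-1,1,3),rv,-Rm.T@p,K,d)[0][:,0]
def ray(c,uv):
    K,d,Rm,p=cvcam(c); n=cv2.undistortPoints(np.array(uv,float).reshape(-1,1,2),K,d)[:,0]; return p,np.c_[n,np.ones(len(n))]@Rm.T
def onz(c,uv,z):
    p,r=ray(c,uv); return p+r*((z-p[2])/r[:,2])[:,None]
def st():
    o=status.get_obs(); r=rot(o["tool_rot"]).as_matrix()
    print('t',round(o["t"],2),'p',np.round(o["eef_pos"],4),'F',np.round(o["contact_force"],1),'g',o["gripper_width"]); print(np.round(r,3),'q',np.round(o["q"],2)); return o,r
E
python3 - <<'E'
from h import *
st()
for n in("scene","top"):
    c=snap(n,f"pics/{n}0.png"); print(n,c["position"],c["orientation"],c["intrinsics"],c["k1"])
E
```

```text
pics
t 0.0 p [ 0.2687 -0.6186  0.2303] F [-0.4  0.3 -0.3] g 1.00092288547873
[[ 0.917  0.398 -0.001]
 [ 0.398 -0.917  0.002]
 [-0.    -0.002 -1.   ]] q [ 1.05  0.48  0.02  1.56 -0.01  1.11 -0.08]
scene [-0.03099063  0.77117798  1.07224104] [-0.30320594 -0.12041488  0.35835798  0.87472622] [[437.92708663   0.         253.90622014]
 [  0.         437.92708663 197.40527045]
 [  0.           0.           1.        ]] 0.04795728522621899
top [0.35392607 0.01898572 1.1416901 ] [-0.69692801 -0.06638975  0.07046707  0.71057592] [[430.72123082   0.         256.92445559]
 [  0.         430.72123082 188.18325296]
 [  0.           0.           1.        ]] -0.0644038506614197
```

View pics/scene0.png

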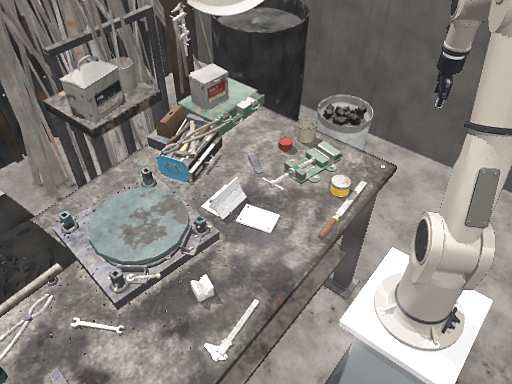

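View pics/top0.png

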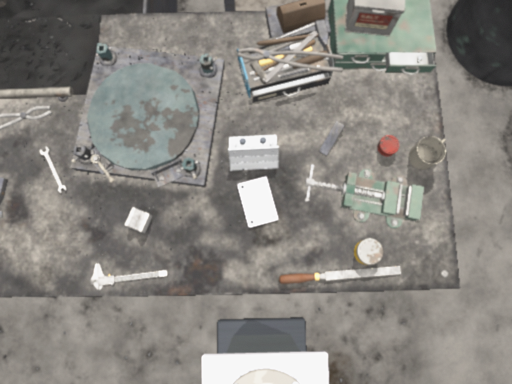

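The plate is at top (258,202), with the rest at (253,152), the vee at (138,221), the tin at (369,251) and the wedge at (332,138). I'll zoom in next.

Run:
```python
import cv2
a=cv2.imread('pics/top0.png')[120:240,205:305]; cv2.imwrite('pics/z1.png',cv2.resize(a,None,fx=5,fy=5,interpolation=cv2.INTER_CUBIC))
a=cv2.imread('pics/scene0.png')[165:245,190:300]; cv2.imwrite('pics/z2.png',cv2.resize(a,None,fx=7,fy=7,interpolation=cv2.INTER_CUBIC))
```

```text
(no output)
```

View pics/z1.png

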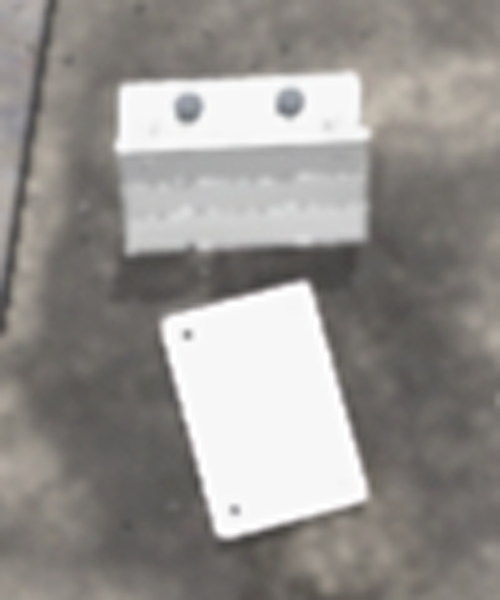

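View pics/z2.png

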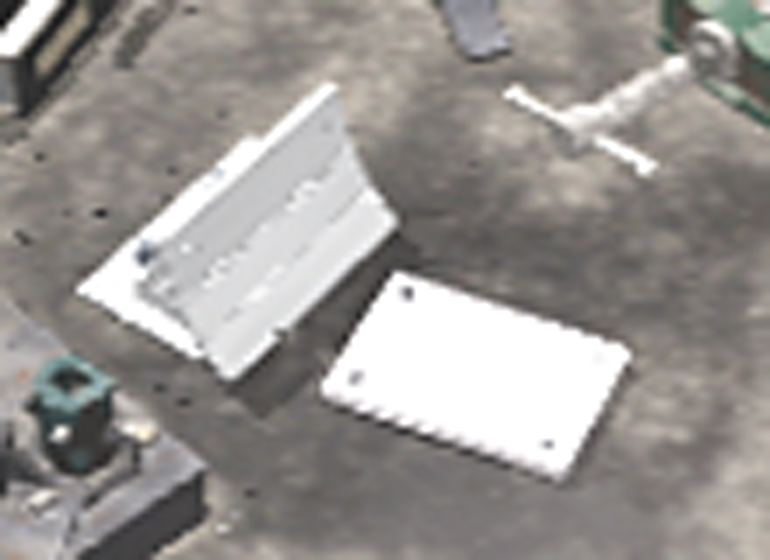

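Run:
```python
from h import *
T=load('pics/top0.png'); S=load('pics/scene0.png')
z=lambda a,f,o:(np.array(a)+.5)/f-.5+np.array(o)
pt=z([(160,321),(310,281),(370,496),(217,540)],5,(205,120))
ps=z([(321,390),(397,270),(632,352),(563,480)],7,(190,165))
P=onz(T,pt,.01);print('top',P.round(4)); Q=onz(S,ps,.01);print('scene',Q.round(4))
# triangulate heights
def tri(u,v):
    p,r=ray(T,[u]);q,s=ray(S,[v]);A=np.c_[r[0],-s[0]];x=np.linalg.lstsq(A,q-p,rcond=None)[0];a=p+r[0]*x[0];b=q+s[0]*x[1];return (a+b)/2,np.linalg.norm(a-b)
for u,v in zip(pt,ps): print(tri(u,v))
for X in(P,Q):
    print('c',X.mean(0),'axis',np.degrees(np.arctan2(*((X[0]+X[1]-X[2]-X[3])[[1,0]]))),np.linalg.norm(X[0]-X[1]),np.linalg.norm(X[0]-X[3]))
rt=z([(127,253),(367,241)],5,(205,120)); rs=z([(232,379),(399,219)],7,(190,165))
for X in(onz(T,rt,0),onz(S,rs,0)):
    d=X[0]-X[1];print('toe',X.round(4),np.linalg.norm(d),'axis',np.degrees(np.arctan2(-d[0],d[1])),X.mean(0))
ct=z([(114,146),(371,132)],5,(205,120)); cs=z([(140,275),(332,84)],7,(190,165))
for u,v in zip(ct,cs): print('crest',tri(u,v))
```

```text
top [[ 0.589   0.0645  0.01  ]
 [ 0.6095 -0.0165  0.01  ]
 [ 0.4925 -0.0454  0.01  ]
 [ 0.4708  0.0358  0.01  ]]
scene [[ 0.5885  0.0658  0.01  ]
 [ 0.609  -0.0156  0.01  ]
 [ 0.4898 -0.0426  0.01  ]
 [ 0.4689  0.0397  0.01  ]]
(array([0.5894838 , 0.06460299, 0.00818316]), np.float64(0.00014959552890359885))
(array([ 0.60977676, -0.01656558,  0.00870495]), np.float64(4.963569104547213e-05))
(array([ 0.49259718, -0.0459265 ,  0.00536686]), np.float64(0.001041561505578224))
(array([0.47139841, 0.03589484, 0.00452685]), np.float64(0.0001272551755382427))
c [0.54045444 0.00958479 0.01      ] axis 13.762011154823385 0.08355433443647566 0.12169722560414617
c [0.53904888 0.01183127 0.01      ] axis 12.542493944868244 0.0839825592908271 0.1224397111006637
toe [[ 0.6293  0.0825  0.    ]
 [ 0.6335 -0.0485  0.    ]] 0.13101415245855344 axis 1.862460497862576 [0.63141663 0.01700397 0.        ]
toe [[ 0.6313  0.0797  0.    ]
 [ 0.6359 -0.0506  0.    ]] 0.13046048310206282 axis 2.0467661212060344 [0.63359644 0.01454725 0.        ]
crest (array([0.67736045, 0.08682611, 0.04575732]), np.float64(0.0018576761858794602))
crest (array([ 0.6745136 , -0.04808999,  0.06990855]), np.float64(0.0001827338414713973))
```

```bash
python3 -m jog '0.028 -0.033 0 0 0 0 0.035; 0.055 -0.066 0 0 0 0 0.035; 0.083 -0.1 0 0 0 0 0.035; 0.11 -0.133 0 0 0 0 0.035; 0.138 -0.166 0 0 0 0 0.035' 20
python3 -m jog '0.028 -0.033 0 0 0 0 0.035; 0.055 -0.066 0 0 0 0 0.035; 0.083 -0.1 0 0 0 0 0.035; 0.11 -0.133 0 0 0 0 0.035; 0.138 -0.166 0 0 0 0 0.035'
python3 -m jog '0.025 -0.03 0 0 0 7 0.035; 0.055 -0.06 0 0 0 14 0.035; 0.083 -0.09 0 0 0 21.5 0.035; 0.11 -0.12 0 0 0 21.5 0.035; 0.13 -0.15 0 0 0 21.5 0.035'
cat > go.py <<'E'
import sys
from h import *
o,r=st(); g=np.array([float(a) for a in sys.argv[1:4]]); print('tool delta',np.round(r.T@(g-np.array(o["eef_pos"])),4)); 
a=float(sys.argv[4]) if len(sys.argv)>4 else 2
G=np.c_[[np.cos(np.radians(a)),np.sin(np.radians(a)),0],[np.sin(np.radians(a)),-np.cos(np.radians(a)),0],[0,0,-1]]
print('rotvec',np.degrees(R.from_matrix(r.T@G).as_rotvec()).round(2))
E
python3 go.py 0.445 0.003 0.08
```

```text
t: 0.6
eef_pos: [0.3293, -0.41, 0.231]
tool_rot: [-0.0, 0.979, 0.203, -0.0]
contact_force: [-0.1, 0.3, 0.4]
gripper_width: 0.41
t: 1.1
eef_pos: [0.3897, -0.203, 0.2312]
tool_rot: [0.0, 0.979, 0.203, -0.0]
contact_force: [1.0, -0.5, 0.3]
gripper_width: 0.407
t: 1.6
eef_pos: [0.4499, -0.013, 0.2313]
tool_rot: [-0.0, 1.0, 0.018, 0.0]
contact_force: [0.1, -0.3, 0.4]
gripper_width: 0.411
t 1.6 p [ 0.4499 -0.013   0.2313] F [ 0.1 -0.3  0.4] g 0.410705381887006
[[ 0.999  0.035  0.001]
 [ 0.035 -0.999  0.   ]
 [ 0.001 -0.    -1.   ]] q [ 0.25  0.13 -0.39  2.05  0.06  0.98 -1.7 ]
tool delta [-0.0044 -0.0161  0.1513]
rotvec [-0.02 -0.03  0.01]
```

```bash
python3 -m jog '-0.004 -0.016 0.045 0 0 0 0.035; -0.004 -0.016 0.09 0 0 0 0.035; -0.004 -0.016 0.13 0 0 0 0.035; -0.004 -0.016 0.17 0 0 0 0.035; -0.004 -0.016 0.2 0 0 0 0.035'
python3 - <<'E'
from h import *
st()
c=snap('scene','pics/s1.png');cv2.imwrite('pics/s1z.png',cv2.resize(c["image"][130:280,190:390,::-1],None,fx=4,fy=4))
c=snap('top','pics/t1.png');cv2.imwrite('pics/t1z.png',cv2.resize(c["image"][130:270,180:340,::-1],None,fx=4,fy=4))
E
```

```text
t: 2.1
eef_pos: [0.4435, 0.0005, 0.0291]
tool_rot: [-0.0, 1.0, 0.017, -0.001]
contact_force: [0.2, 0.3, 0.3]
gripper_width: 0.412
t 2.1 p [0.4435 0.0005 0.0291] F [0.2 0.3 0.3] g 0.41155930271858676
[[ 0.999  0.035 -0.002]
 [ 0.035 -0.999  0.   ]
 [-0.002 -0.    -1.   ]] q [ 0.13  0.45 -0.32  2.22  0.29  0.5  -1.95]
```

View pics/s1z.png

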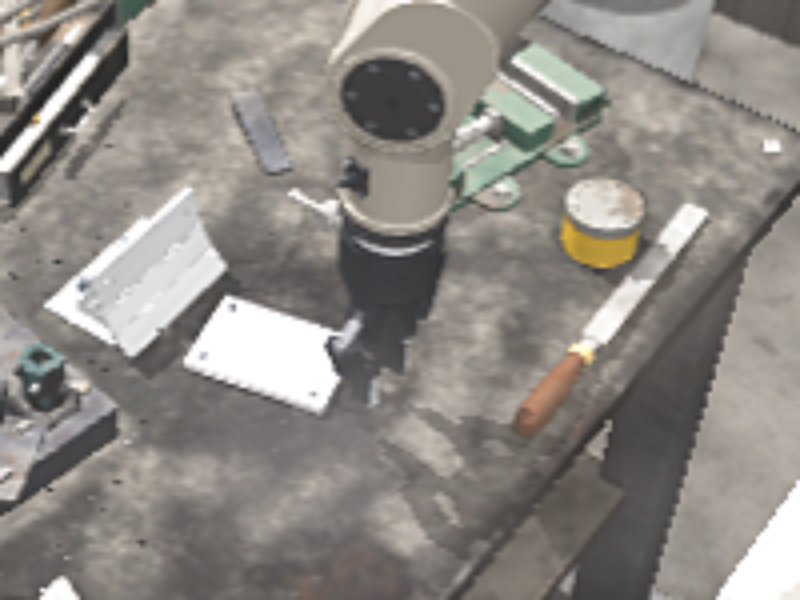

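View pics/t1z.png

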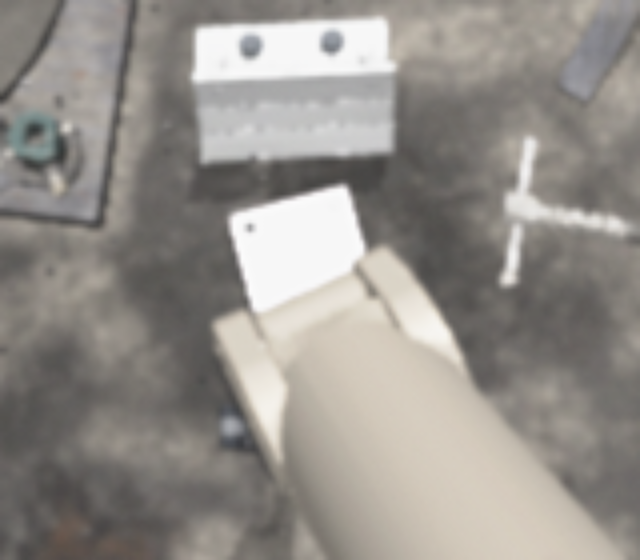

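```bash
python3 -m jog '0 0 0.005 0 0 0 0.035; 0 0 0.01 0 0 0 0.035;0 0 0.015 0 0 0 0.035;0 0 0.015 0 0 0 0.035'
python3 -m jog '0 0 0.003 0 0 0 0.035;0 0 0.005 0 0 0 0.035;0 0 0.005 0 0 0 0.035'
```

```text
t: 2.6
eef_pos: [0.4451, 0.0004, 0.0167]
tool_rot: [0.0, 1.0, 0.017, 0.0]
contact_force: [0.6, 0.1, -0.8]
gripper_width: 0.41
t: 2.9
eef_pos: [0.4447, 0.0005, 0.0112]
tool_rot: [0.0, 1.0, 0.017, -0.0]
contact_force: [-0.2, 0.5, 0.1]
gripper_width: 0.414
```

```bash
for i in 1; do python3 -m jog '0 0 0.002 0 0 0 0.035;0 0 0.004 0 0 0 0.035;0 0 0.004 0 0 0 0.035' | grep -v rot; done; python3 -m jog '0 0 0.0015 0 0 0 0.035;0 0 0.003 0 0 0 0.035;0 0 0.003 0 0 0 0.035'
```

```text
t: 3.2
eef_pos: [0.4446, 0.0006, 0.007]
contact_force: [-0.3, -0.2, 0.3]
gripper_width: 0.412
t: 3.5
eef_pos: [0.4447, 0.0006, 0.0041]
tool_rot: [-0.0, 1.0, 0.017, -0.0]
contact_force: [-0.3, -0.5, -0.2]
gripper_width: 0.409
```

```bash
python3 -m jog '0 0 0.001 0 0 0 0.035;0 0 0.002 0 0 0 0.035;0 0 0.002 0 0 0 0.035'
```

```text
t: 3.8
eef_pos: [0.4447, 0.0006, 0.0022]
tool_rot: [-0.0, 1.0, 0.017, -0.0]
contact_force: [-0.6, 0.1, -0.8]
gripper_width: 0.41
```

```bash
python3 -m jog '0 0 0.001 0 0 0 0.035;0 0 0.002 0 0 0 0.035;0 0 0.002 0 0 0 0.035'
```

```text
t: 4.1
eef_pos: [0.4446, 0.0005, 0.0002]
tool_rot: [0.0, 1.0, 0.017, -0.0]
contact_force: [0.5, 0.5, 0.3]
gripper_width: 0.407
```

```bash
python3 -m jog '0 0 0.001 0 0 0 0.035;0 0 0.0015 0 0 0 0.035;0 0 0.0015 0 0 0 0.035'
```

```text
t: 4.4
eef_pos: [0.4448, 0.0006, -0.0009]
tool_rot: [0.0, 1.0, 0.017, 0.0]
contact_force: [-2.7, -0.6, 6.3]
gripper_width: 0.41
```

```bash
python3 -m jog '0 0 -0.003 0 0 0 0.035;0 0 -0.0065 0 0 0 0.035;0.005 0 -0.0065 0 0 0 0.035;0.01 0 -0.0065 0 0 0 0.035;0.015 0 -0.0065 0 0 0 0.035'
python3 -m jog '0.005 0 0 0 0 0 0.035;0.01 0 0 0 0 0 0.035;0.015 0 0 0 0 0 0.035;0.02 0 0 0 0 0 0.035;0.025 0 0 0 0 0 0.035'
python3 - <<'E'
from h import *
c=snap('scene','pics/s2.png');cv2.imwrite('pics/s2z.png',cv2.resize(c["image"][160:260,190:310,::-1],None,fx=6,fy=6,interpolation=cv2.INTER_CUBIC))
E
```

```text
t: 4.9
eef_pos: [0.4605, 0.0011, 0.0053]
tool_rot: [-0.0, 1.0, 0.017, 0.0]
contact_force: [-0.5, -0.0, 0.3]
gripper_width: 0.411
t: 5.4
eef_pos: [0.4849, 0.002, 0.0052]
tool_rot: [0.0, 1.0, 0.017, -0.0]
contact_force: [-0.4, 0.9, -0.6]
gripper_width: 0.409
```

View pics/s2z.png

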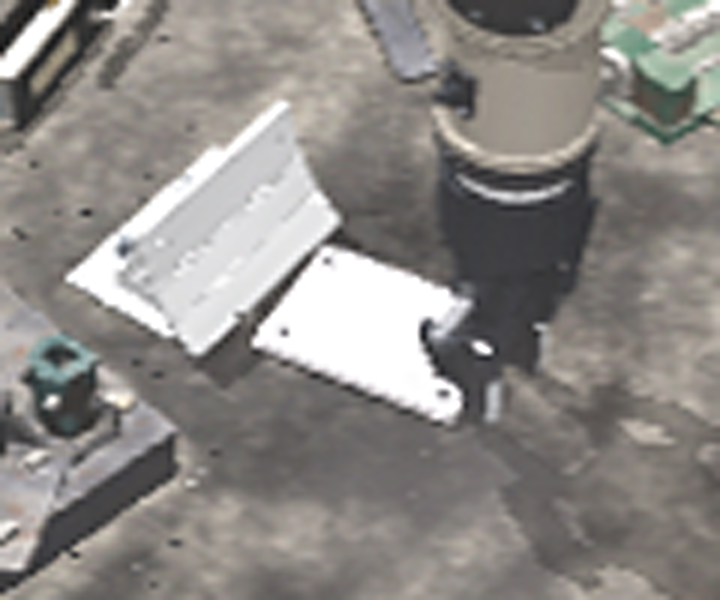

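Run:
```python
from h import *
c=load('pics/s2.png'); uv=(np.array([(253,342),(325,243),(452,424),(468,290)])+.5)/6-.5+[190,160]
P=onz(c,uv,.01);print(P.round(4)); d=P[0]-P[2];print(np.degrees(np.arctan2(d[1],d[0]))); d=P[0]-P[1];print(np.degrees(np.arctan2(-d[0],d[1])),np.linalg.norm(d))
```

```text
[[ 0.6081  0.0609  0.01  ]
 [ 0.6246 -0.0214  0.01  ]
 [ 0.4886  0.0402  0.01  ]
 [ 0.5399 -0.0425  0.01  ]]
9.854389916699976
11.310361831839602 0.08398597703014851
```

```bash
python3 -m jog '0.004 0 0 0 0 0 0.035;0.008 0 0 0 0 0 0.035;0.012 0 0 0 0 0 0.035;0.016 0 0 0 0 0 0.035;0.02 0 0 0 0 0 0.035'
python3 - <<'E'
from h import *
c=snap('scene','pics/s3.png');cv2.imwrite('pics/s3z.png',cv2.resize(c["image"][160:260,190:310,::-1],None,fx=6,fy=6,interpolation=cv2.INTER_CUBIC))
E
```

```text
t: 5.95
eef_pos: [0.5046, 0.0026, 0.0052]
tool_rot: [0.0, 1.0, 0.017, -0.0]
contact_force: [-2.2, -0.3, 1.1]
gripper_width: 0.41
```

View pics/s3z.png

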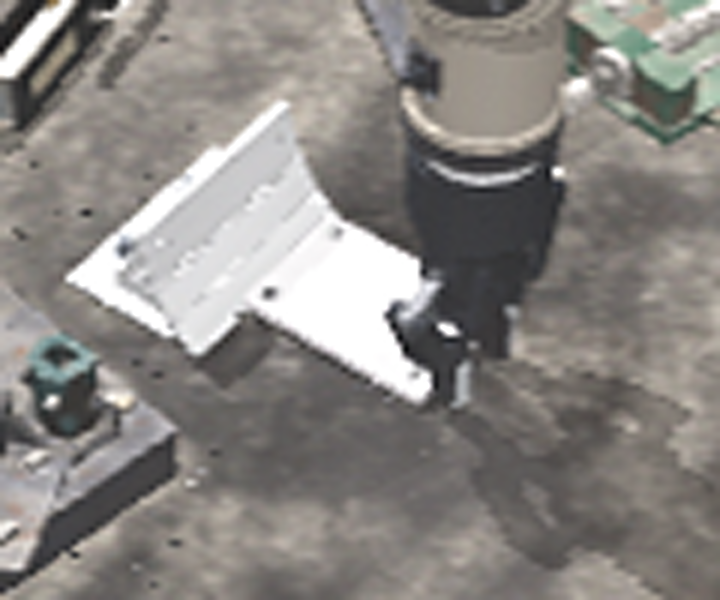

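```bash
python3 -m jog '0.004 0 0 0 0 0 0.035;0.008 0 0 0 0 0 0.035;0.012 0 0 0 0 0 0.035;0.016 0 0 0 0 0 0.035;0.02 0 0 0 0 0 0.035'
python3 - <<'E'
from h import *
c=snap('scene','pics/s4.png');cv2.imwrite('pics/s4z.png',cv2.resize(c["image"][160:260,190:310,::-1],None,fx=6,fy=6,interpolation=cv2.INTER_CUBIC))
E
```

```text
t: 6.5
eef_pos: [0.5246, 0.0033, 0.0051]
tool_rot: [0.0, 1.0, 0.017, -0.0]
contact_force: [-2.4, -0.4, -1.2]
gripper_width: 0.404
```

View pics/s4z.png

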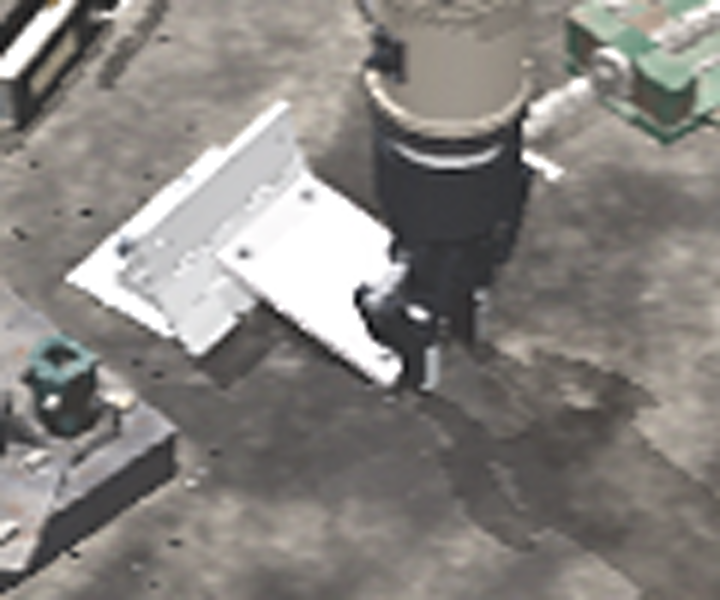

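```bash
python3 - <<'E'
from h import *
c=load('pics/s4.png'); uv=(np.array([(385,388),(402,375),(218,252),(312,178)])+.5)/6-.5+[190,160]
for z in(.0,.01,.035,.04):print(z,onz(c,uv,z).round(4))
E
python3 -m jog '0.004 0 0 0 0 0 0.035;0.008 0 0 0 0 0 0.035;0.012 0 0 0 0 0 0.035;0.016 0 0 0 0 0 0.035;0.02 0 0 0 0 0 0.035'
python3 -m jog '0.004 0 0 0 0 0 0.035;0.008 0 0 0 0 0 0.035;0.012 0 0 0 0 0 0.035;0.016 0 0 0 0 0 0.035;0.02 0 0 0 0 0 0.035'
python3 - <<'E'
from h import *
c=snap('scene','pics/s5.png');cv2.imwrite('pics/s5z.png',cv2.resize(c["image"][160:260,190:310,::-1],None,fx=6,fy=6,interpolation=cv2.INTER_CUBIC))
E
```

```text
0.0 [[ 0.537   0.0355  0.    ]
 [ 0.5355  0.0225  0.    ]
 [ 0.6737  0.0142  0.    ]
 [ 0.6698 -0.0651  0.    ]]
0.01 [[ 0.5317  0.0424  0.01  ]
 [ 0.5302  0.0295  0.01  ]
 [ 0.6671  0.0213  0.01  ]
 [ 0.6633 -0.0573  0.01  ]]
0.035 [[ 0.5185  0.0595  0.035 ]
 [ 0.517   0.0469  0.035 ]
 [ 0.6507  0.039   0.035 ]
 [ 0.647  -0.0378  0.035 ]]
0.04 [[ 0.5158  0.063   0.04  ]
 [ 0.5144  0.0504  0.04  ]
 [ 0.6474  0.0425  0.04  ]
 [ 0.6437 -0.0339  0.04  ]]
t: 7.05
eef_pos: [0.545, 0.004, 0.0053]
tool_rot: [0.0, 1.0, 0.017, -0.0]
contact_force: [-4.6, 0.2, 0.8]
gripper_width: 0.41
t: 7.55
eef_pos: [0.566, 0.0049, 0.0058]
tool_rot: [-0.0, 1.0, 0.017, 0.001]
contact_force: [-1.3, -0.4, 0.6]
gripper_width: 0.41
```

View pics/s5z.png

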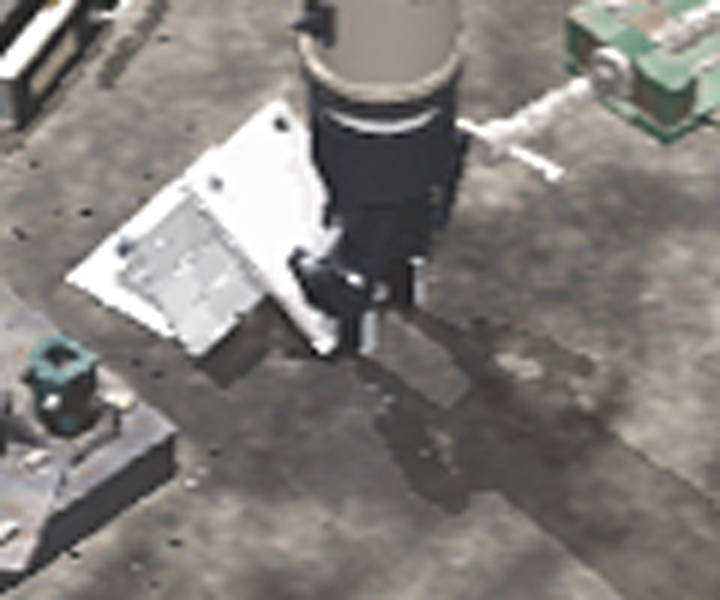

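```bash
python3 -m jog '0.004 0 0 0 0 0 0.035;0.008 0 0 0 0 0 0.035;0.012 0 0 0 0 0 0.035;0.016 0 0 0 0 0 0.035;0.02 0 0 0 0 0 0.035'
python3 -m jog '0.003 0 0 0 0 0 0.035;0.006 0 0 0 0 0 0.035;0.009 0 0 0 0 0 0.035;0.01 0 0 0 0 0 0.035'
python3 - <<'E'
from h import *
c=snap('scene','pics/s6.png');cv2.imwrite('pics/s6z.png',cv2.resize(c["image"][160:260,190:310,::-1],None,fx=6,fy=6,interpolation=cv2.INTER_CUBIC))
E
```

```text
t: 8.1
eef_pos: [0.5852, 0.0054, 0.0052]
tool_rot: [-0.0, 1.0, 0.017, 0.0]
contact_force: [-2.2, -1.0, 1.2]
gripper_width: 0.411
t: 8.5
eef_pos: [0.595, 0.0058, 0.0053]
tool_rot: [-0.0, 1.0, 0.017, 0.0]
contact_force: [-1.8, 0.2, 0.1]
gripper_width: 0.412
```

View pics/s6z.png

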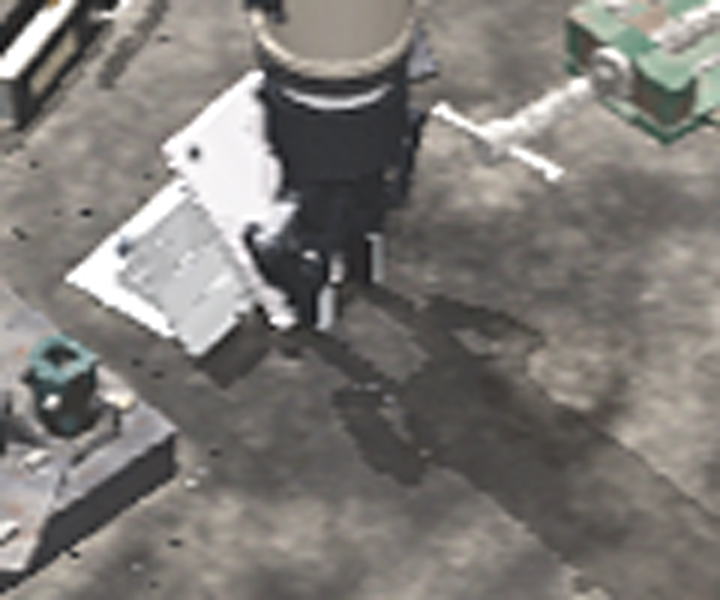

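Run:
```python
from h import *
c=load('pics/s6.png')
# fit: model corners given foot x f (groove edge), theta; rest axis 2deg
def model(f,th,y0):
    a=np.radians(2);t=np.radians(th);ux=np.array([np.cos(a),np.sin(a),0]);uy=np.array([-np.sin(a),np.cos(a),0]);z=np.array([0,0,1])
    A=np.array([f,y0,0]);u=ux*np.cos(t)+z*np.sin(t);n=-ux*np.sin(t)+z*np.cos(t)
    return np.array([A+uy*.04, A+uy*.04+n*.01, A+uy*.04+u*.12, A+uy*.04+u*.12+n*.01,A-uy*.04+u*.12,A-uy*.04+u*.12+n*.01])
for f in(.60,.605,.61,.615):
    # lean on crest point approx (.671,.072)
    th=np.degrees(np.arctan2(.072,.671-f)); print(f,th); print(((proj(c,model(f,th,.006))-[190,160]+.5)*6-.5).round(0).tolist())
```

```text
0.6 45.40066325579213
[[285.0, 346.0], [295.0, 344.0], [157.0, 171.0], [166.0, 167.0], [249.0, 89.0], [259.0, 85.0]]
0.605 47.48955292199913
[[278.0, 342.0], [288.0, 340.0], [154.0, 165.0], [164.0, 162.0], [246.0, 84.0], [257.0, 80.0]]
0.61 49.72798781884217
[[270.0, 338.0], [281.0, 336.0], [152.0, 159.0], [162.0, 157.0], [244.0, 78.0], [255.0, 75.0]]
0.615 52.125016348901774
[[263.0, 334.0], [275.0, 333.0], [150.0, 154.0], [161.0, 152.0], [243.0, 73.0], [254.0, 71.0]]
```

```bash
python3 -m jog '0.003 0 0 0 0 0 0.035;0.006 0 0 0 0 0 0.035;0.009 0 0 0 0 0 0.035;0.011 0 0 0 0 0 0.035;0.011 0 0 0 0 0 0.035'
python3 -m jog '-0.003 0 0 0 0 0 0.035;-0.01 0 0 0 0 0 0.035;-0.03 0 0 0 0 0 0.035;-0.06 0 0 0 0 0 0.035;-0.1 0 0 0 0 0 0.035'
python3 - <<'E'
from h import *
c=snap('scene','pics/s7.png');cv2.imwrite('pics/s7z.png',cv2.resize(c["image"][160:260,190:310,::-1],None,fx=6,fy=6,interpolation=cv2.INTER_CUBIC))
E
```

```text
t: 9.05
eef_pos: [0.6062, 0.0062, 0.0054]
tool_rot: [-0.0, 1.0, 0.017, 0.0]
contact_force: [-1.5, -0.3, -1.0]
gripper_width: 0.411
t: 9.55
eef_pos: [0.5059, 0.0029, 0.0057]
tool_rot: [-0.0, 1.0, 0.017, 0.001]
contact_force: [-0.0, 0.2, -0.4]
gripper_width: 0.409
```

View pics/s7z.png

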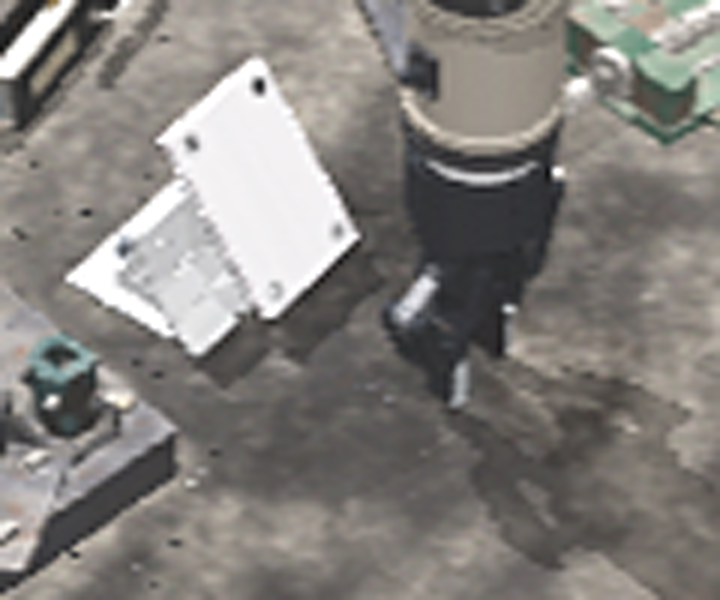

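Run:
```python
from h import *
from scipy.optimize import least_squares
c=load('pics/s7.png')
obs=(np.array([(266,319),(360,236),(257,56),(157,140)])+.5)/6-.5+[190,160]
def M(p):
    f,y0,th,ps=p;a=ps;t=th;ux=np.array([np.cos(a),np.sin(a),0]);uy=np.array([-np.sin(a),np.cos(a),0]);z=np.array([0,0,1])
    A=np.array([f,y0,0]);u=ux*np.cos(t)+z*np.sin(t);n=-ux*np.sin(t)+z*np.cos(t);B=A+n*.01
    return np.array([B+uy*.04,B-uy*.04,B-uy*.04+u*.12,B+uy*.04+u*.12]),A+u*.12
r=least_squares(lambda p:(proj(c,M(p)[0])-obs).ravel(),[.62,.005,1,.035])
print(r.x,np.degrees(r.x[2:]),r.fun.round(2),M(r.x)[1])
st()
```

```text
[ 6.22880241e-01  5.29696451e-04  9.18106056e-01 -2.61741156e-03] [52.60360217 -0.14996664] [ 0.26  0.05 -0.24  0.27 -0.29  0.35  0.26 -0.63] [6.95759098e-01 3.38942051e-04 9.53343365e-02]
t 9.6 p [0.4955 0.0017 0.0042] F [-8.8 -0.4 -0.5] g 0.41197829481982284
[[ 0.999  0.035 -0.009]
 [ 0.035 -0.999 -0.002]
 [-0.009  0.002 -1.   ]] q [ 0.11  0.56 -0.29  2.11  0.31  0.52 -1.95]
```

```bash
python3 -m jog '0 0 -0.04 0 0 0 0.035;0 0 -0.08 0 0 0 0.035;0 0 -0.12 0 0 0 0.035;0 0 -0.16 0 0 0 0.035;0 0 -0.19 0 0 0 0.035'
python3 -m jog '0.04 0 0 0 0 0 0.035;0.08 0 0 0 0 0 0.035;0.12 0 0 0 0 0 0.035;0.165 0 0 0 0 0 0.035;0.21 0 0 0 0 0 0.035'
python3 go.py 0.74 0.003 0.083
```

```text
t: 10.1
eef_pos: [0.506, 0.0028, 0.1981]
tool_rot: [0.0, 1.0, 0.017, 0.001]
contact_force: [0.4, -1.0, 0.3]
gripper_width: 0.41
t: 10.6
eef_pos: [0.7168, 0.0098, 0.1954]
tool_rot: [0.0, 1.0, 0.017, 0.0]
contact_force: [0.3, 0.1, 0.4]
gripper_width: 0.409
t 10.6 p [0.7168 0.0098 0.1954] F [0.3 0.1 0.4] g 0.40919625652901337
[[ 0.999  0.034  0.   ]
 [ 0.034 -0.999 -0.   ]
 [ 0.     0.    -1.   ]] q [ 0.12  0.6  -0.34  1.46  0.21  1.12 -1.79]
tool delta [0.0229 0.0075 0.1124]
rotvec [ 0.03 -0.01 -0.03]
```

```bash
python3 -m jog '0.012 0.004 0 0 0 0 0.035;0.024 0.007 0.01 0 0 0 0.035;0.024 0.007 0.04 0 0 0 0.035;0.024 0.007 0.065 0 0 0 0.035;0.024 0.007 0.09 0 0 0 0.035'
python3 -m jog '0 0 0.01 0 0 0 0.035;0 0 0.02 0 0 0 0.035;0 0 0.02 0 0 0 0.035'
python3 - <<'E'
from h import *
st()
c=snap('scene','pics/s8.png');cv2.imwrite('pics/s8z.png',cv2.resize(c["image"][140:260,180:310,::-1],None,fx=5,fy=5,interpolation=cv2.INTER_CUBIC))
E
```

```text
t: 11.1
eef_pos: [0.7387, 0.0034, 0.1036]
tool_rot: [0.0, 1.0, 0.017, -0.001]
contact_force: [-0.4, 1.0, 0.1]
gripper_width: 0.412
t: 11.4
eef_pos: [0.7391, 0.0036, 0.0844]
tool_rot: [0.0, 1.0, 0.017, -0.001]
contact_force: [-0.2, -0.6, 0.4]
gripper_width: 0.407
t 11.4 p [0.7391 0.0036 0.0844] F [-0.2 -0.6  0.4] g 0.40698930768953284
[[ 0.999  0.035 -0.001]
 [ 0.035 -0.999 -0.   ]
 [-0.001  0.    -1.   ]] q [ 0.11  0.74 -0.32  1.47  0.26  0.97 -1.81]
```

View pics/s8z.png

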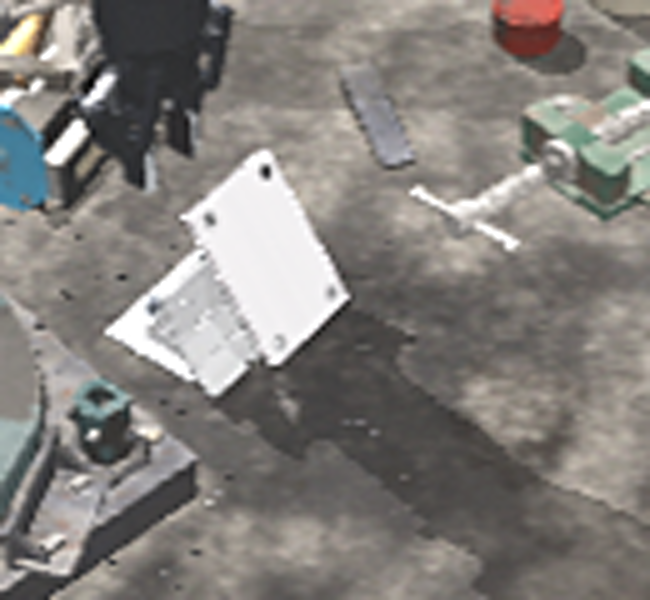

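```bash
python3 -m jog '-0.005 0 0.001 0 0 0 0.035;-0.01 0 0.002 0 0 0 0.035;-0.015 0 0.002 0 0 0 0.035;-0.02 0 0.002 0 0 0 0.035;-0.025 0 0.002 0 0 0 0.035'
python3 -m jog '-0.004 0 0 0 0 0 0.035;-0.008 0 0 0 0 0 0.035;-0.012 0 0 0 0 0 0.035;-0.016 0 0 0 0 0 0.035;-0.02 0 0 0 0 0 0.035'
python3 - <<'E'
from h import *
st()
c=snap('scene','pics/s9.png');cv2.imwrite('pics/s9z.png',cv2.resize(c["image"][140:260,180:310,::-1],None,fx=5,fy=5,interpolation=cv2.INTER_CUBIC))
E
```

```text
t: 11.95
eef_pos: [0.7144, 0.0028, 0.0836]
tool_rot: [0.0, 1.0, 0.017, 0.0]
contact_force: [0.3, -0.2, 0.1]
gripper_width: 0.41
t: 12.45
eef_pos: [0.695, 0.0023, 0.0836]
tool_rot: [-0.0, 1.0, 0.017, 0.001]
contact_force: [0.1, -0.1, 0.4]
gripper_width: 0.408
t 12.45 p [0.695  0.0023 0.0836] F [ 0.1 -0.1  0.4] g 0.40765862492280813
[[ 0.999  0.035  0.001]
 [ 0.035 -0.999  0.   ]
 [ 0.001 -0.    -1.   ]] q [ 0.13  0.68 -0.33  1.6   0.26  0.91 -1.83]
```

View pics/s9z.png

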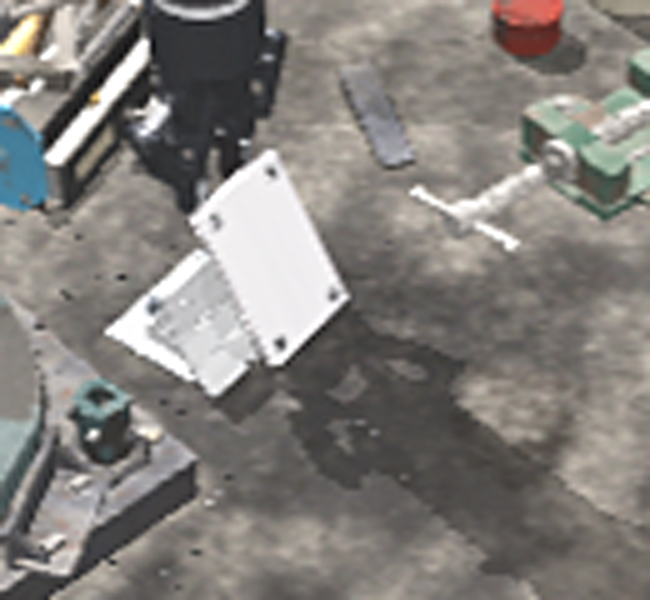

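Tipping up nicely: the top-left corner has moved from (182,217) to (190,222) and the foot at (275,365) hasn't moved. Continuing.

```bash
python3 -m jog '-0.004 0 0 0 0 0 0.035;-0.008 0 0 0 0 0 0.035;-0.012 0 0 0 0 0 0.035;-0.016 0 0 0 0 0 0.035;-0.02 0 0 0 0 0 0.035'
python3 -m jog '-0.004 0 0 0 0 0 0.035;-0.008 0 0 0 0 0 0.035;-0.012 0 0 0 0 0 0.035;-0.016 0 0 0 0 0 0.035;-0.02 0 0 0 0 0 0.035'
python3 - <<'E'
from h import *
c=snap('scene','pics/s10.png');cv2.imwrite('pics/s10z.png',cv2.resize(c["image"][140:260,180:310,::-1],None,fx=5,fy=5,interpolation=cv2.INTER_CUBIC))
E
```

```text
t: 13.0
eef_pos: [0.6744, 0.0015, 0.0832]
tool_rot: [0.0, 1.0, 0.017, -0.0]
contact_force: [0.7, 0.3, 1.4]
gripper_width: 0.406
t: 13.5
eef_pos: [0.6545, 0.0008, 0.0833]
tool_rot: [0.0, 1.0, 0.017, -0.0]
contact_force: [-0.2, 0.4, -0.5]
gripper_width: 0.408
```

View pics/s10z.png

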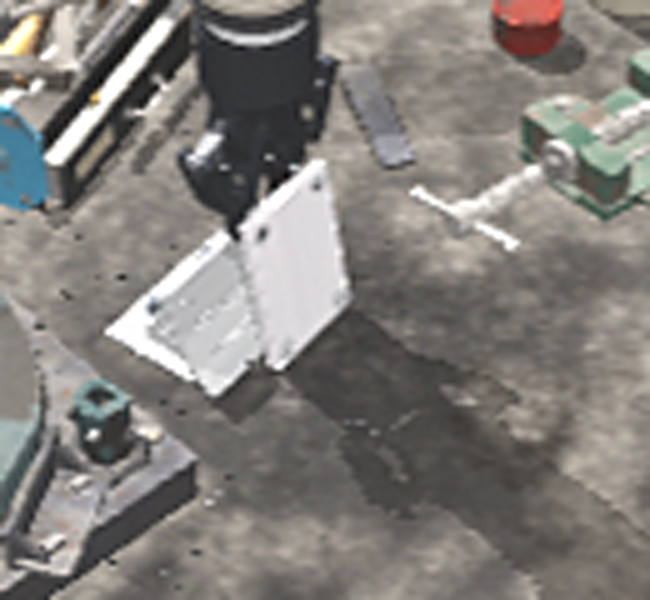

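```bash
python3 -m jog '-0.004 0 0 0 0 0 0.035;-0.008 0 0 0 0 0 0.035;-0.012 0 0 0 0 0 0.035;-0.016 0 0 0 0 0 0.035;-0.02 0 0 0 0 0 0.035'
python3 -m jog '-0.003 0 0 0 0 0 0.035;-0.006 0 0 0 0 0 0.035;-0.009 0 0 0 0 0 0.035;-0.012 0 0 0 0 0 0.035;-0.015 0 0 0 0 0 0.035'
python3 - <<'E'
from h import *
c=snap('scene','pics/s11.png');cv2.imwrite('pics/s11z.png',cv2.resize(c["image"][140:260,180:310,::-1],None,fx=5,fy=5,interpolation=cv2.INTER_CUBIC))
E
```

```text
t: 14.05
eef_pos: [0.6345, 0.0001, 0.0833]
tool_rot: [0.0, 1.0, 0.017, -0.0]
contact_force: [0.4, 0.2, 0.3]
gripper_width: 0.414
t: 14.55
eef_pos: [0.6197, -0.0004, 0.0833]
tool_rot: [0.0, 1.0, 0.017, 0.0]
contact_force: [0.4, -0.9, 0.2]
gripper_width: 0.412
```

View pics/s11z.png

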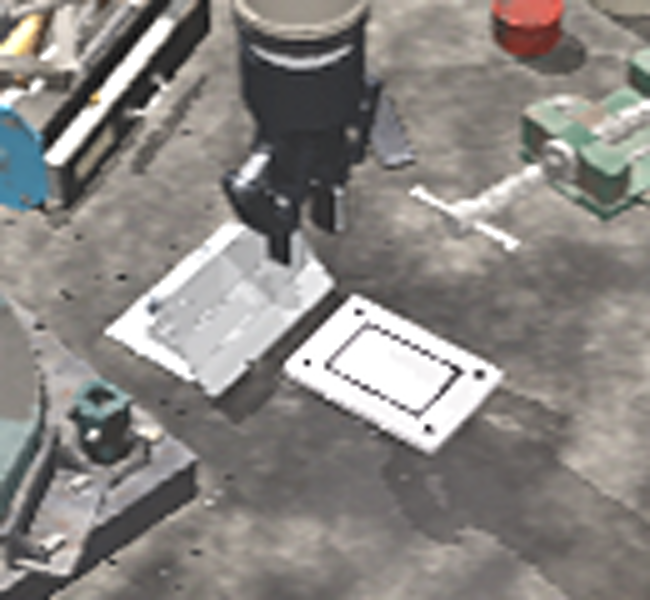

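The plate has turned over, groove side up. I'll retract straight up, then check that it lies flat and that the bystanders haven't moved.

```bash
python3 -m jog '0 0 -0.03 0 0 0 0.035;0 0 -0.07 0 0 0 0.035;0 0 -0.11 0 0 0 0.035;0 0 -0.15 0 0 0 0.035;0 0 -0.15 0 0 0 0.035'
python3 - <<'E'
from h import *
from scipy.optimize import least_squares
c=snap('scene','pics/s12.png');cv2.imwrite('pics/s12z.png',cv2.resize(c["image"][140:260,180:310,::-1],None,fx=5,fy=5,interpolation=cv2.INTER_CUBIC))
t=snap('top','pics/t12.png');cv2.imwrite('pics/t12z.png',cv2.resize(t["image"],None,fx=1.5,fy=1.5)[:,:,::-1])
uv=(np.array([(284,370),(352,294),(503,375),(431,453)])+.5)/5-.5+[180,140]
P=onz(c,uv,.01);print(P.round(4),np.linalg.norm(P-np.roll(P,1,0),axis=1).round(4))
# bystander image differences first vs now
for n,(a,b) in {'vee':((120,200),(160,240)),'tin':((350,235),(390,270)),'wedge':((315,118),(350,160))}.items():
    A=load('pics/top0.png')["image"];s=np.s_[a[1]:b[1],a[0]:b[0]];print(n,'top',np.abs(A[s].astype(int)-t["image"][s]).mean())
for n,(a,b) in {'vee':((185,270),(220,305)),'tin':((325,170),(355,200)),'wedge':((240,145),(268,178))}.items():
    A=load('pics/scene0.png')["image"];s=np.s_[a[1]:b[1],a[0]:b[0]];print(n,'scene',np.abs(A[s].astype(int)-c["image"][s]).mean())
E
```

```text
t: 15.1
eef_pos: [0.6234, 0.0003, 0.2399]
tool_rot: [-0.0, 1.0, 0.017, 0.005]
contact_force: [1.1, -0.1, 0.2]
gripper_width: 0.408
[[ 0.6047  0.0414  0.01  ]
 [ 0.613  -0.0408  0.01  ]
 [ 0.4896 -0.0442  0.01  ]
 [ 0.4865  0.0383  0.01  ]] [0.1182 0.0826 0.1235 0.0825]
vee top 9.278541666666667
tin top 46.82404761904762
wedge top 30.975736961451247
vee scene 2.4146938775510205
tin scene 10.767777777777777
wedge scene 12.733405483405484
```

View pics/s12z.png

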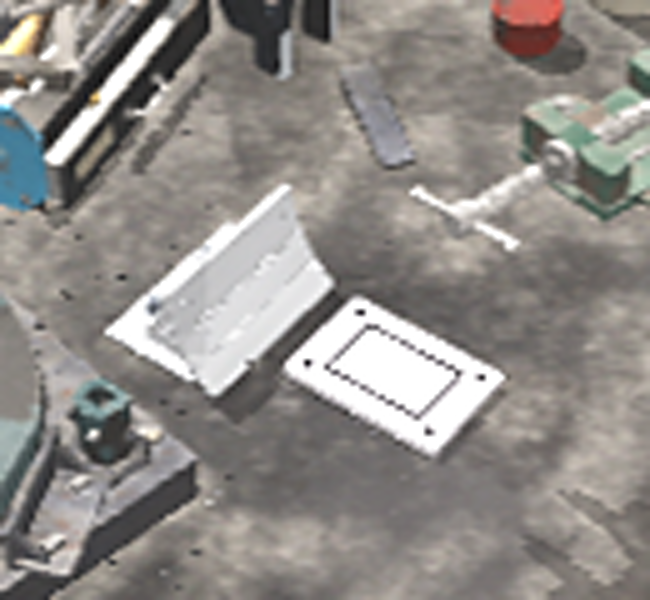

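View pics/t12z.png

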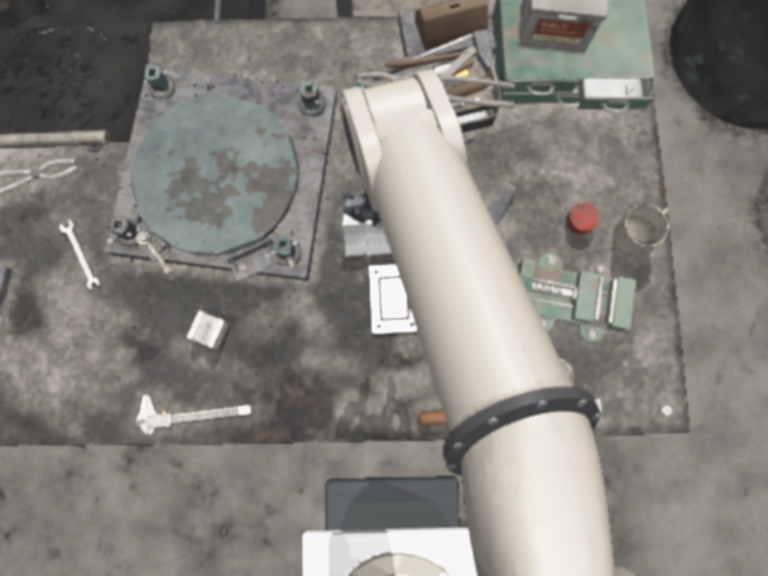

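Run:
```python
import cv2,numpy as np
A=cv2.imread('pics/scene0.png');B=cv2.imread('pics/s12.png')
for n,(x,y,X,Y) in {'vee':(188,272,218,304),'tin':(328,174,352,198),'wedge':(246,150,264,174)}.items():
    m=cv2.matchTemplate(B[y-10:Y+10,x-10:X+10],A[y:Y,x:X],cv2.TM_CCOEFF_NORMED);print(n,cv2.minMaxLoc(m))
cv2.imwrite('pics/cmp.png',np.hstack([cv2.resize(I[130:310,180:370],None,fx=2,fy=2) for I in(A,B)]))
```

```text
vee (-0.16219407320022583, 0.998637855052948, (0, 0), (10, 10))
tin (-0.38967597484588623, 0.9847081303596497, (20, 1), (10, 10))
wedge (-0.37410834431648254, 0.8866584300994873, (3, 1), (10, 10))
```

View pics/cmp.png

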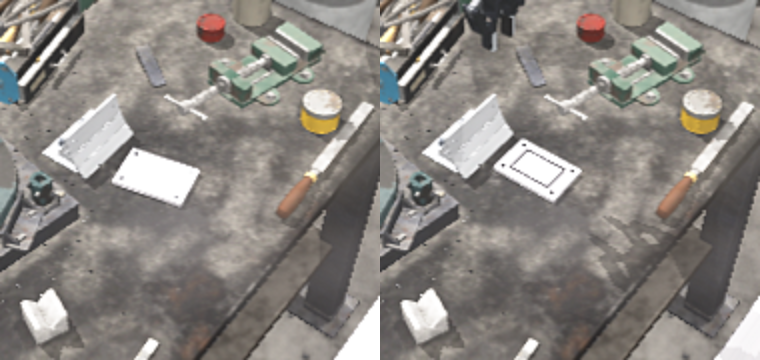

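The plate is flat about 2 cm in front of the toe line, all three bystanders are in place (zero pixel shift), and the arm is clear.

```bash
python3 -c "
from h import *
st(); print(workorder.hand_in())"
```

```text
t 15.2 p [ 6.203e-01 -4.000e-04  2.343e-01] F [-1.1  0.2 -0.1] g 0.4073526739369917
[[ 0.999  0.034  0.002]
 [ 0.034 -0.999 -0.   ]
 [ 0.002  0.    -1.   ]] q [ 0.19  0.41 -0.38  1.67  0.17  1.09 -1.78]
the job is handed in; nothing more can be done
None
```

The cover plate is turned over and lies flat on the bench in front of the rest, gasket-groove side up. I handed the job in at 15.2 s, with the arm about 23 cm above the bench and touching nothing.

I pushed the plate's near end with two fingertips about 6 mm above the bench. It squared up to the rest, climbed it and stood leaning at about 53° by image fit, slightly under the 55–65° quoted, with its foot about 10 mm in front of the toe line. I then pushed its top over from behind, just above the crest, and it fell back on its other face.

**Final checks:**
- **Plate:** its corners, taken as 10 mm high, measure about 118–123 by 82 mm. That fits a plate lying flat to within measurement error. Its nearest edge is about 2 cm in front of the toe line.
- **Bystanders:** the vee block, tin and wedge showed no pixel shift in the scene camera. The wedge matched less well (0.89, against 0.98 or better for the others), probably because of the arm's shadow.
- **Top camera:** it could not confirm the tin and wedge, because the arm covered them in the last picture.
- **Forces:** pushing the plate read below 5 N at the wrist. The highest readings were 8.8 N as the arm braked in free air, and 6.3 N when I touched the bench on purpose to find its height. Readings came only at the end of each move, so brief peaks in between would not show.

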